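Put the desoldering pump away in the tool drawer

TASK

Pull the upper drawer of the grey two-drawer unit out to its stop. Then lift the blue desoldering pump out from between the boxes by its free plunger end, lay it down flat on clear bench and let go of it, take it again by the middle, and lay it, without dropping it, into the foam cradle of the drawer with its nozzle to the left; finally push the drawer fully home. Leave the assortment box, the black case, the transformer and the screw-lid pot where they are.

Things in the scene. Friction and masses are not known exactly. Their poses are not given: they have to be found in the camera images.
- unit_front (a point): Middle of the top front edge of the bench-top grey steel unit with two drawers one above the other, fixed; 145 deep (x) x 236 wide (y) x 135 mm high. Its +x points to its back (drawers open towards -x), +y to the left as one faces it, z up; the drawer fronts, when home, are at x = 0 here. The lower drawer does not open. A tape roll, 19 mm high, lies on its top near the left rear corner.
- upper_drawer (a joint): Travel of the upper drawer in m: 0 is fully home, 0.115 is out at its stop. About 1.5 N of runner friction, no latch or spring; it stays where it is left. It starts 0 to 25 mm open.
- drawer_handle (a point): Middle of the upper drawer's handle, moving with it: a round horizontal bar, 10 mm thick, 100 mm long along the unit's y, on two 8 mm posts 39 mm either side of the middle. The bar's axis is 40 mm in front of the drawer front, 111.5 mm above the bench, 23.5 mm below the unit's top. Axes as the unit's.
- foam_cradle: Dark foam insert in the upper drawer, moving with it. Origin: middle of the drawer's inside floor, 78 mm above the bench; axes as the unit's (+x to the back, +y left). Two saddles 36 mm high fill the depth: right one y = -103 to -26 mm, left one y = 50 to 103 mm. Between them is a finger gap down to the floor. The drawer is 110 (x) x 206 mm (y) inside; its side walls rise 40, its front 53 mm above the floor.
- cradle_seat (a point): Where the pump's origin belongs (pump's -y, the nozzle, along this +y): on the bottom of the groove that runs along y through both saddles, 22 mm above the drawer floor, at x = y = 0 of the insert. The groove is 25 mm wide; its top 6 mm flare to 37 mm. There is finger room behind the pump only with the drawer at its stop. Axes as the unit's.
- solder_pump: Desoldering pump: straight blue barrel, section 20 x 19 mm, 189 mm long, 40 to 90 g. Origin: underside, mid-length. Its y runs along it: nozzle tip at y = -94 mm, barrel ends at +70, plunger knob at +95; it balances near y = -12 and does not roll. It starts flat on the bench in a gap, 5 to 11 mm clear each side; only its plunger end (y = about 30 to 95 mm) sticks out, towards the robot.
- pump_nozzle (a point): Tip of the pump's nozzle: on the pump at y = -94 mm, 10 mm above its underside.
- assort_box: Blue assortment box, lid closed, 120 (its x) x 171 (its y) x 37 mm high, loose. Origin: centre of its underside. The pump lies along its +x side. Leave it alone.
- black_case: Black plastic box, 52 (its x) x 80 (its y) x 36 mm high, loose. Origin: centre of its underside. It and the transformer stand in a row on the pump's other side, either one nearer the robot. Leave it alone.
- transformer: Small open-frame mains transformer, 52 (its x) x 42 (its y) x 36 mm high, loose. Origin: centre of its underside. Leave it alone.
- cream_pot: Upright round screw-lid pot, black lid, 50 mm across, 63 mm high, loose; stands on the free bench in front, to the right. Origin: centre of its underside. Leave it alone.

How it is judged:
On the way, in this order (a step that is already met when the one before it is completed fails the run):
1. the upper drawer has been pulled out to its stop (value of joint upper_drawer above 0.109 m), for 0.2 s.
2. the pump, taken out of the gap, lies flat on the bench at least 80 mm from where it was, let go and at rest (distance of solder_pump from where it was at the start of the episode above 0.08 m and height (world z) of solder_pump below 0.014 m and angle between solder_pump's own z axis and vertical below 0.1 rad and linear speed of solder_pump below 0.02 m/s and contact force between the fingers and solder_pump below 0.1 N), for 0.2 s.
3. the pump lies in the foam cradle of the open drawer, nozzle to the left, let go (y of solder_pump in the frame of foam_cradle between -0.012 and 0.012 m and x of solder_pump in the frame of foam_cradle between -0.006 and 0.006 m and z of solder_pump in the frame of foam_cradle between 0.017 and 0.027 m and angle between the y axis of solder_pump and the y axis of foam_cradle, either way round below 0.08 rad and angle between solder_pump's own z axis and vertical below 0.12 rad and y of pump_nozzle in the frame of foam_cradle above 0.05 m and contact force between the fingers and solder_pump below 0.1 N and value of joint upper_drawer above 0.09 m), for 0.2 s.
At the end, for the whole second after the job is handed in: The upper drawer is home (within 6 mm); the pump lies in the foam cradle in it, down in the groove (within 12 mm lengthways, 6 mm sideways, 5 mm in height, 0.08 rad), nozzle to the left, at rest and let go; the assortment box, black case, transformer and pot are within 25 mm of where they started (y of solder_pump in the frame of foam_cradle between -0.012 and 0.012 m and x of solder_pump in the frame of foam_cradle between -0.006 and 0.006 m and z of solder_pump in the frame of foam_cradle between 0.017 and 0.027 m and angle between the y axis of solder_pump and the y axis of foam_cradle, either way round below 0.08 rad and angle between solder_pump's own z axis and vertical below 0.12 rad and y of pump_nozzle in the frame of foam_cradle above 0.05 m and value of joint upper_drawer below 0.006 m and linear speed of solder_pump below 0.02 m/s and contact force between the fingers and solder_pump below 0.1 N and distance of each of assort_box, black_case, transformer, cream_pot from where it was at the start of the episode below 0.025 m); the robot touches nothing.
It fails at once if the assortment box is pushed more than 25 mm or tipped over (distance of assort_box from where it was at the start of the episode above 0.025 m or angle between assort_box's own z axis and vertical above 0.35 rad).
It fails at once if the black case is pushed more than 25 mm or tipped over (distance of black_case from where it was at the start of the episode above 0.025 m or angle between black_case's own z axis and vertical above 0.35 rad).
It fails at once if the transformer is pushed more than 25 mm or tipped over (distance of transformer from where it was at the start of the episode above 0.025 m or angle between transformer's own z axis and vertical above 0.35 rad).
It fails at once if the pot is pushed more than 25 mm or tipped over (distance of cream_pot from where it was at the start of the episode above 0.025 m or angle between cream_pot's own z axis and vertical above 0.35 rad).
It fails at once if the pump is dropped: it moves at over 0.5 m/s with nothing holding it (contact force between the fingers and solder_pump below 0.1 N and linear speed of solder_pump above 0.5 m/s).
It also fails if it takes over 62 s, if anything falls off the work surface, if the arm or the gripper's body presses on something with over 40 N, if the wrist force passes 120 N, or if a joint passes its speed limit or range.

ROBOT

A 7-joint arm with a two-finger parallel gripper is mounted at the origin on a cart in front of the work surface, level with it; the furniture and walls round the work are solid. World frame = base frame: x ahead of the robot, y to its left, z up, the work surface at z = 0. Lengths are in m, angles in rad, forces in N, time in s.
With the tool pointing down it reaches from about 0.425 to 0.925 m from the base axis. Payload 6.8 kg.
Tool frame: the origin (TCP) lies at the very end of the fingers, on their centre line; the grasp point (between the pads) lies 19 mm behind it; z points along the fingers, x is the direction in which the jaws open and shut, and the axes are right-handed (so a half turn about z gives the same grasp; the last joint's range is limited). The gripper opens to 85 mm and grips with 20 to 120 N. Pads are 22 mm wide; open, the fingers measure 114 mm over their backs; the gripper's body (76 mm by 85 mm) begins 54 mm behind the grasp point. The pads swing forward as they close: fully open they stand 13 mm farther back than shut.
Start: joints at [-1.451, 0.477, 0.022, 1.555, -0.011, 1.109, -0.083], TCP at [0.152, 0.658, 0.231] pointing down, gripper open.
Joint ranges: [-2.96, 2.96], [-0.34, 2.1], [-1.41, 1.46], [0.24, 2.44], [-1.37, 4.51], [0.17, 1.92], [-2.96, 2.96]. Speed limits (rad/s): [2.39, 2.39, 3.14, 3.14, 3.14, 3.14, 3.14].

INTERFACE

Orientations are given as a rotation vector (axis times angle).
In Python, from bench import r, grab_frame gives the robot as it stands. The module is installed in compiled form; this text tells all that it offers.
- The arm moves only by the tool send_rows, never from a script. Its argument "series" is a list of rows, each a list of 2 entries, a list of its own where there are three numbers: the shift along the tool's x, y, z in m, then the turn, a rotation vector about the tool's x, y, z in units of 5 degrees (1.0 is 5 degrees). A call has 1 to 20 rows; each row shifts and turns the commanded pose from where the row before left it, along the tool's axes as they then stand; what a row does not reach is not made up. A row lasts 1/8 s, in which the tool goes at most 62.5 mm and 10.7 degrees, less where a joint would pass 70% of its speed; a pose out of reach is approached as far as the arm can. A call is refused whole if a number of a shift passes 0.0625 or a number of a turn 1, either way. A call with a gripper value outside its range is refused whole. "fingers" is the closure in counts, from 0 (fully open) to 255 (shut), set as the call begins (left out, the last holds). The fingers move at their own pace and stop on an object; "grip_force" is the grip in N (left out, the last holds). Time passes only in rows, so rows that do not move let the fingers close. It gives the time, the measured TCP pose, the force and the opening at its end, in the units of the state.
- r.get_obs(): the state, without advancing time (a new reading comes with each control period).
- grab_frame(name): name is "side" or "top"; returns a dict with "frame" (420x560x3 uint8, red, green, blue), "fx", "fy", "cx", "cy" (pixels), "origin" and "rotation" of the camera in the world. Camera axes: x right, y down, z forward; pixel columns grow to the right and rows downward; lengths in m; the calibration is good to about 2 mm. A picture is of the moment at which its call begins. There is no depth.
- r.hand_in(): hands the job in, once; it reports no verdict.
The state is a dict: "clock": time; "joints": joint angles; "qvel": joint speeds; "tau": joint torques, N m; "tcp_pos": TCP position; "orientation": TCP orientation; "contact_force": force on the tool from outside, world axes, zero at the start; "moment": the same for the moment, N m; "grip_width": finger opening in m.
Only numpy, scipy, OpenCV 4.12 (cv2) and the standard library are available. Lean on these libraries where they do the work, as an engineer would, in place of code of your own. Each camera call takes 0.05 s, during which the arm holds its last target.

## Working session

There is one attempt and no reset: what is moved stays moved. The work goes in short steps, Python scripts to look and compute and a tool call to move; the robot and the scene stay as the last step left them, time stands still between calls to the robot, and variables do not carry over. Pictures are saved under pics/ and viewed, and the job is handed in when it is done.

Besides the shell and the picture viewer there is one more tool, called after "Request:" in YAML: its name, and indented under it one key for each argument. send_rows: Moves the arm, as the interface text tells. Its arguments: {"type":"object","properties":{"series":{"type":"array"},"fingers":{"type":"number"},"grip_force":{"type":"number"}},"required":["series"]}

```bash
mkdir -p pics; ls
python3 - <<'E'
from bench import r, grab_frame
import cv2, numpy as np
o=r.get_obs(); print(o)
for n in ("side","top"):
    f=grab_frame(n); cv2.imwrite(f"pics/{n}0.png",f["frame"][:,:,::-1])
    print(n,{k:(np.round(v,4).tolist() if k!="frame" else v.shape) for k,v in f.items()})
E
```

```text
pics
{'clock': 0.0, 'joints': array([-1.45110904,  0.47780258,  0.02231538,  1.5564815 , -0.01151806,
        1.10931708, -0.08310627]), 'qvel': array([-0.00044955,  0.00029317,  0.00169995,  0.00139308,  0.00149493,
       -0.00051487, -0.00047587]), 'tau': array([-5.42236339e-04, -5.96447182e+01,  1.60788082e+00, -2.81203097e+01,
        1.25272895e-02,  9.18618782e-03, -1.37585388e-05]), 'tcp_pos': array([0.15228784, 0.65696447, 0.23031091]), 'orientation': array([ 2.45849788e+00,  1.95384027e+00, -2.19731571e-03]), 'contact_force': array([ 0.34300371, -0.1477682 ,  0.48083522]), 'moment': array([-0.00544778,  0.00428422, -0.00359015]), 'grip_width': 0.08535097291612084}
side {'frame': (420, 560, 3), 'fx': 379.6792, 'fy': 379.6792, 'cx': 274.6584, 'cy': 205.1409, 'origin': [0.1545, 0.4628, 0.5563], 'rotation': [-0.7262, 2.3688, -1.3523]}
top {'frame': (420, 560, 3), 'fx': 391.4902, 'fy': 391.4902, 'cx': 280.7033, 'cy': 203.1085, 'origin': [0.5507, -0.1273, 0.9738], 'rotation': [-2.2194, 2.1765, -0.0915]}
```

View pics/side0.png

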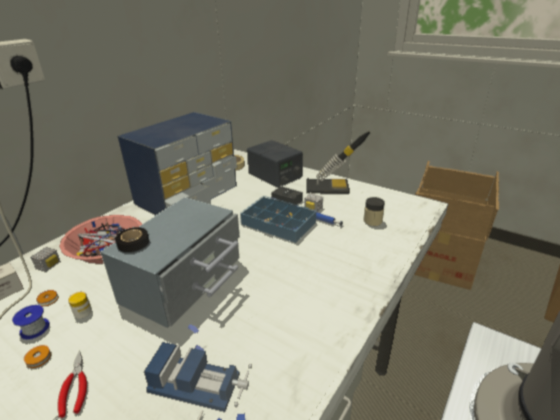

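View pics/top0.png

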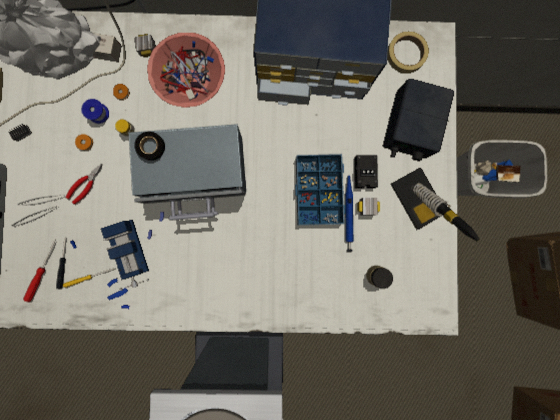

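```bash
cat > h.py <<'E'
from bench import r, grab_frame
import cv2, numpy as np
from scipy.spatial.transform import Rotation as R
def cam(n): 
    f=grab_frame(n); return f
def rot(f):
    a=np.array(f["rotation"]); return R.from_rotvec(a).as_matrix() if a.size==3 else a
def w(f,u,v,z):
    d=rot(f)@np.array([(u-f["cx"])/f["fx"],(v-f["cy"])/f["fy"],1.]); o=np.array(f["origin"])
    return o+d*(z-o[2])/d[2]
def px(f,p):
    c=rot(f).T@(np.array(p)-np.array(f["origin"])); return np.array([f["fx"]*c[0]/c[2]+f["cx"],f["fy"]*c[1]/c[2]+f["cy"]])
def crop(f,name,u0,v0,u1,v1,s):
    im=f["frame"][v0:v1,u0:u1,::-1]; im=cv2.resize(im,None,fx=s,fy=s,interpolation=cv2.INTER_CUBIC)
    cv2.imwrite(f"pics/{name}.png",im)
def st():
    o=r.get_obs(); Rm=R.from_rotvec(o["orientation"]).as_matrix()
    print("t",round(o["clock"],2),"p",np.round(o["tcp_pos"],4),"x",np.round(Rm[:,0],3),"z",np.round(Rm[:,2],3),"F",np.round(o["contact_force"],1),"w",round(o["grip_width"],4),"j",np.round(o["joints"],2))
    return o,Rm
E
python3 - <<'E'
from h import *
st()
f=cam("top")
crop(f,"tunit",120,110,260,230,5)
crop(f,"tpump",285,140,405,300,3.7)
g=cam("side")
crop(g,"spump",220,170,400,260,4)
crop(g,"sunit",90,190,260,330,4)
E
```

```text
t 0.1 p [0.1523 0.6571 0.2304] x [ 0.226  0.974 -0.002] z [-0.    -0.002 -1.   ] F [0.9 0.3 0.3] w 0.0856 j [-1.45  0.48  0.02  1.56 -0.01  1.11 -0.08]
```

View pics/tunit.png

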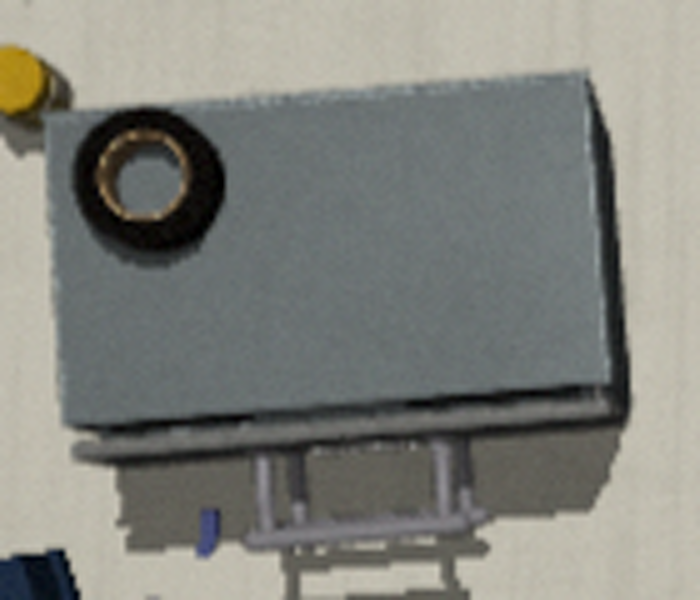

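View pics/tpump.png

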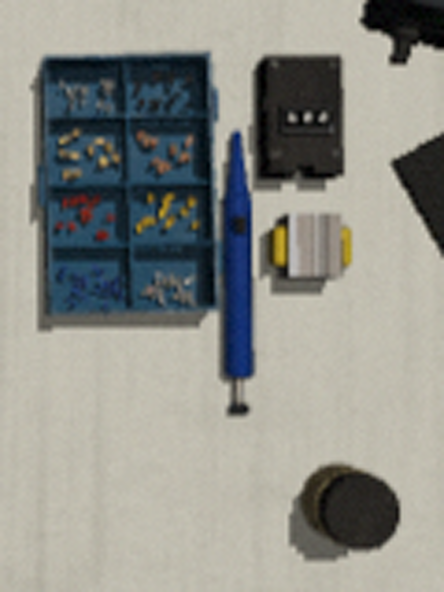

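View pics/spump.png

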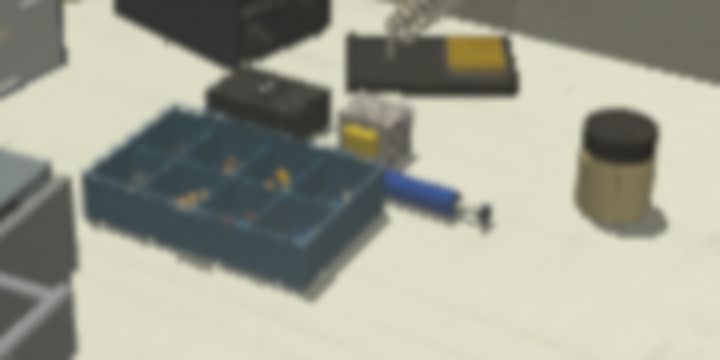

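View pics/sunit.png

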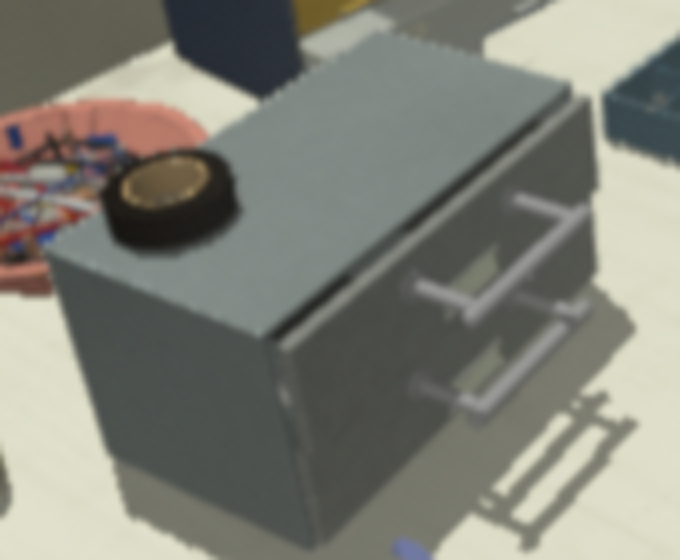

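Run:
```python
from h import *
f=cam("top")
def t(U,V,u0,v0,s,z): return w(f,u0+U/s-.5+.5/s,v0+V/s-.5+.5/s,z)
for n,U,V in (("BL",45,118),("BR",585,72),("FR",608,385),("FL",66,428)):
    print(n,np.round(t(U,V,120,110,5,.135),4))
for n,U,V in (("hL",245,543),("hR",470,516)):
    print(n,np.round(t(U,V,120,110,5,.1115),4))
for n,U,V,z in (("noz",237,130,.01),("knob",237,410,.01),("barrelend L",223,378,.01),("barrelend R",253,378,.01),("barr mid L",225,240,.01),("barr mid R",251,240,.01)
  ,("boxFR",214,308,.037),("boxBR",209,55,.037),("boxFL",40,315,.037),("boxBL",42,58,.037),("caseFL",258,176,.036),("caseFR",342,176,.036),("caseBL",262,57,.036),("trFL",275,278,.036),("trBL",275,213,.036),("trFR",352,275,.036),("pot",360,510,.063)):
    print(n,np.round(t(U,V,285,140,3.7,z),4))
g=cam("side")
def t2(U,V,u0,v0,s,z): return w(g,u0+U/s-.5+.5/s,v0+V/s-.5+.5/s,z)
print("side: hL",t2(470,313,90,190,4,.1115),"hR",t2(583,213,90,190,4,.1115), "FLcorner",t2(262,337,90,190,4,.135),"FR",t2(570,87,90,190,4,.135))
print("drawer front top L",t2(285,348,90,190,4,.131),"R",t2(590,98,90,190,4,.131))
print("knob",t2(485,215,220,170,4,.01),"barrel end", t2(457,197,220,170,4,.01))
```

```text
BL [0.7491 0.1879 0.135 ]
BR [ 0.7748 -0.0438  0.135 ]
FR [ 0.6385 -0.0573  0.135 ]
FL [0.6153 0.1732 0.135 ]
hL [0.5682 0.1016 0.1115]
hR [0.5819 0.0038 0.1115]
noz [ 0.6868 -0.3129  0.01  ]
knob [ 0.4996 -0.3144  0.01  ]
barrelend L [ 0.5206 -0.3049  0.01  ]
barrelend R [ 0.521  -0.3249  0.01  ]
barr mid L [ 0.6125 -0.3054  0.01  ]
barr mid R [ 0.6129 -0.3229  0.01  ]
boxFR [ 0.5665 -0.2937  0.037 ]
boxBR [ 0.7321 -0.2889  0.037 ]
boxFL [ 0.5598 -0.1809  0.037 ]
boxBL [ 0.7276 -0.1794  0.037 ]
caseFL [ 0.6532 -0.3219  0.036 ]
caseFR [ 0.6543 -0.377   0.036 ]
caseBL [ 0.7317 -0.324   0.036 ]
trFL [ 0.5868 -0.3335  0.036 ]
trBL [ 0.6292 -0.3332  0.036 ]
trFR [ 0.5897 -0.3838  0.036 ]
pot [ 0.4416 -0.3818  0.063 ]
side: hL [0.57420716 0.09387318 0.1115    ] hR [0.58094867 0.00563099 0.1115    ] FLcorner [0.61552287 0.17393381 0.135     ] FR [ 0.63913922 -0.05564078  0.135     ]
drawer front top L [0.60592743 0.17051155 0.131     ] R [ 0.62713432 -0.05760228  0.131     ]
knob [ 0.50106278 -0.3177261   0.01      ] barrel end [ 0.52660319 -0.32762746  0.01      ]
```

```bash
cat >> h.py <<'E'
import json
def plan(wps, p0=None, R0=None):
    """wps: list of (x,y,z,yaw_deg of tool x or None,nrows[,kind]); prints rounded rows in tool axes"""
    o=r.get_obs(); p=np.array(o["tcp_pos"]) if p0 is None else np.array(p0)
    Rm=R.from_rotvec(o["orientation"]) if R0 is None else R0
    rows=[]
    for x,y,z,yaw,n in wps:
        c=Rm.as_matrix()[:,0]; y0=np.degrees(np.arctan2(c[1],c[0])); yaw=y0 if yaw is None else yaw
        dy=yaw-y0   # caller keeps |dy|<180 the wanted way
        dy=(dy+180)%360-180
        ps=p.copy(); pe=np.array([x,y,z],float)
        for i in range(1,n+1):
            s=i/n
            tgt=ps+(pe-ps)*s
            d=np.round(Rm.as_matrix().T@(tgt-p),3)
            c=Rm.as_matrix()[:,0]; yc=np.degrees(np.arctan2(c[1],c[0]))
            e=((y0+dy*s-yc)+180)%360-180
            Rt=R.from_matrix(np.column_stack([[np.cos(np.radians(yc+e)),np.sin(np.radians(yc+e)),0],[np.sin(np.radians(yc+e)),-np.cos(np.radians(yc+e)),0],[0,0,-1]]))
            tv=(Rm.inv()*Rt).as_rotvec()/np.radians(5); t=np.round(np.clip(tv,-1,1),2)
            p=p+Rm.apply(d); Rm=Rm*R.from_rotvec(t*np.radians(5))
            rows.append([(d+0.).tolist(),(t+0.).tolist()])
            if abs(d).max()>.0625: print("TOO BIG",i)
    print(len(rows),"rows; end",np.round(p,4),np.round(Rm.as_matrix()[:,0],3))
    print(json.dumps(rows))
    return p,Rm
E
python3 - <<'E'
from h import *
plan([(0.576,0.052,0.175,5.7,16),(0.576,0.052,0.155,5.7,1)])
E
```

```text
17 rows; end [0.5763 0.0516 0.1549] [0.995 0.099 0.   ]
[[[-0.031, 0.034, 0.004], [0.0, 0.01, 0.89]], [[-0.028, 0.037, 0.003], [0.0, 0.0, 0.89]], [[-0.025, 0.039, 0.004], [0.0, 0.0, 0.89]], [[-0.022, 0.04, 0.003], [0.0, 0.0, 0.89]], [[-0.019, 0.042, 0.003], [0.0, 0.0, 0.89]], [[-0.016, 0.044, 0.004], [0.0, 0.0, 0.89]], [[-0.012, 0.044, 0.003], [0.0, 0.0, 0.89]], [[-0.009, 0.046, 0.004], [0.0, 0.0, 0.89]], [[-0.005, 0.046, 0.003], [0.0, 0.0, 0.9]], [[-0.001, 0.046, 0.004], [0.0, 0.0, 0.89]], [[0.002, 0.046, 0.003], [0.0, 0.0, 0.89]], [[0.005, 0.046, 0.004], [0.0, 0.0, 0.89]], [[0.01, 0.045, 0.003], [0.0, 0.0, 0.89]], [[0.012, 0.044, 0.004], [0.0, 0.0, 0.89]], [[0.016, 0.044, 0.003], [0.0, 0.0, 0.89]], [[0.02, 0.042, 0.004], [0.0, 0.0, 0.89]], [[0.0, 0.0, 0.02], [0.0, 0.0, 0.0]]]
```

Request:
send_rows:
  series:
    - [[-0.031, 0.034, 0.004], [0.0, 0.01, 0.89]]
    - [[-0.028, 0.037, 0.003], [0.0, 0.0, 0.89]]
    - [[-0.025, 0.039, 0.004], [0.0, 0.0, 0.89]]
    - [[-0.022, 0.04, 0.003], [0.0, 0.0, 0.89]]
    - [[-0.019, 0.042, 0.003], [0.0, 0.0, 0.89]]
    - [[-0.016, 0.044, 0.004], [0.0, 0.0, 0.89]]
    - [[-0.012, 0.044, 0.003], [0.0, 0.0, 0.89]]
    - [[-0.009, 0.046, 0.004], [0.0, 0.0, 0.89]]
    - [[-0.005, 0.046, 0.003], [0.0, 0.0, 0.9]]
    - [[-0.001, 0.046, 0.004], [0.0, 0.0, 0.89]]
    - [[0.002, 0.046, 0.003], [0.0, 0.0, 0.89]]
    - [[0.005, 0.046, 0.004], [0.0, 0.0, 0.89]]
    - [[0.01, 0.045, 0.003], [0.0, 0.0, 0.89]]
    - [[0.012, 0.044, 0.004], [0.0, 0.0, 0.89]]
    - [[0.016, 0.044, 0.003], [0.0, 0.0, 0.89]]
    - [[0.02, 0.042, 0.004], [0.0, 0.0, 0.89]]
    - [[0.0, 0.0, 0.02], [0.0, 0.0, 0.0]]
  fingers: 165
  grip_force: 30

```text
clock: 2.42
tcp_pos: [0.5792, 0.0474, 0.156]
orientation: [3.137, 0.145, 0.007]
contact_force: [-0.8, 1.5, -0.1]
grip_width: 0.0301
```

Run:
```python
from h import *
g=cam("side"); st()
crop(g,"s1",120,150,280,330,3.3)
f=cam("top"); crop(f,"t1",120,110,260,260,4)
```

```text
t 2.48 p [0.576  0.0496 0.1525] x [ 0.995  0.096 -0.002] z [-0.002 -0.001 -1.   ] F [-0.9  0.7 -1. ] w 0.0301 j [-0.58  0.44  0.5   1.89 -0.27  0.87  0.15]
```

View pics/s1.png

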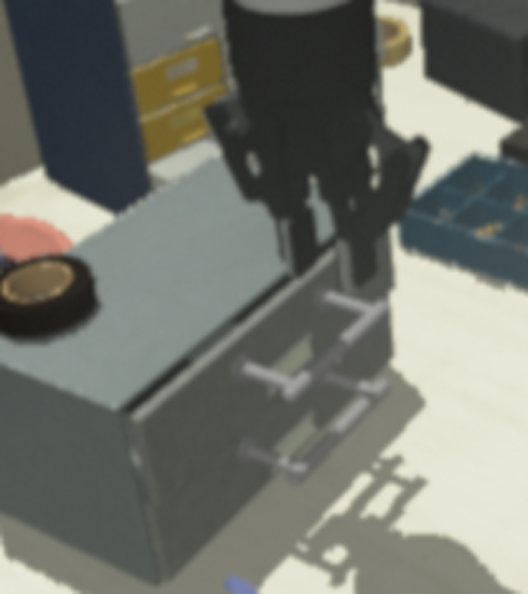

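View pics/t1.png

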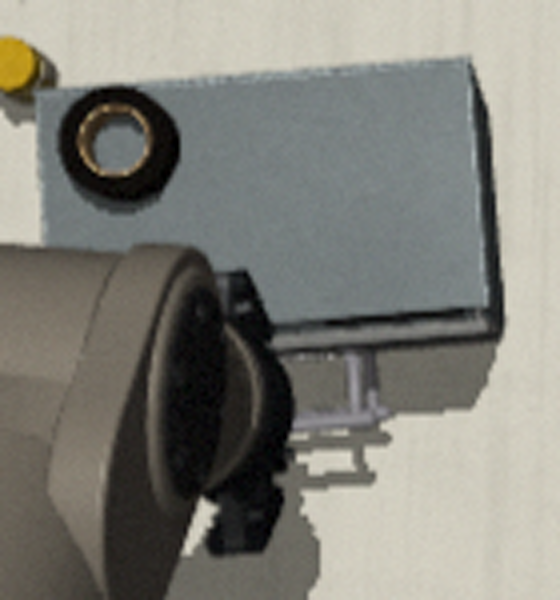

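Request:
send_rows:
  series:
    - [[0, 0, 0.021], [0, 0, 0]]
    - [[0, 0, 0.021], [0, 0, 0]]
    - [[0, 0, 0.02], [0, 0, 0]]
    - [[0, 0, 0], [0, 0, 0]]

```text
clock: 3.02
tcp_pos: [0.5752, 0.0527, 0.0923]
orientation: [-3.137, -0.158, 0.004]
contact_force: [0.2, 0.9, 0.9]
grip_width: 0.0302
```

Request:
send_rows:
  series:
    - [[0, 0, 0], [0, 0, 0]]
    - [[0, 0, 0], [0, 0, 0]]
    - [[0, 0, 0], [0, 0, 0]]
  fingers: 255
  grip_force: 40

```text
clock: 3.4
tcp_pos: [0.5769, 0.0524, 0.094]
orientation: [-3.136, -0.157, -0.002]
contact_force: [-1.5, 1.7, 4.9]
grip_width: 0.0085
```

Request:
send_rows:
  series:
    - [[-0.01, 0, 0], [0, 0, 0]]
    - [[-0.02, 0, 0], [0, 0, 0]]
    - [[-0.02, 0, 0], [0, 0, 0]]
    - [[-0.02, 0, 0], [0, 0, 0]]
    - [[-0.015, 0, 0], [0, 0, 0]]
    - [[-0.007, 0, 0], [0, 0, 0]]
    - [[-0.004, 0, 0], [0, 0, 0]]

```text
clock: 4.28
tcp_pos: [0.4815, 0.0423, 0.0939]
orientation: [-3.136, -0.156, -0.005]
contact_force: [2.6, 0.6, 5.9]
grip_width: 0.0083
```

Request:
send_rows:
  series:
    - [[-0.004, 0, 0], [0, 0, 0]]
    - [[-0.004, 0, 0], [0, 0, 0]]
    - [[-0.003, 0, 0], [0, 0, 0]]

```text
clock: 4.65
tcp_pos: [0.471, 0.0412, 0.0939]
orientation: [-3.136, -0.156, -0.006]
contact_force: [1.7, 0.2, 6.2]
grip_width: 0.0083
```

Request:
send_rows:
  series:
    - [[-0.004, 0, 0], [0, 0, 0]]
    - [[-0.004, 0, 0], [0, 0, 0]]

```text
clock: 4.9
tcp_pos: [0.4659, 0.0407, 0.0941]
orientation: [-3.137, -0.156, -0.016]
contact_force: [17.2, 0.6, -15.1]
grip_width: 0.0081
```

Request:
send_rows:
  series:
    - [[0.001, 0, 0], [0, 0, 0]]
    - [[0, 0, 0], [0, 0, 0]]
    - [[0, 0, 0], [0, 0, 0]]
  fingers: 165

```text
clock: 5.28
tcp_pos: [0.4622, 0.0404, 0.0927]
orientation: [-3.137, -0.156, 0.001]
contact_force: [-0.1, 0.3, 0.5]
grip_width: 0.0304
```

Request:
send_rows:
  series:
    - [[0, 0, -0.025], [0, 0, 0]]
    - [[0, 0, -0.04], [0, 0, 0]]
    - [[0, 0, -0.025], [0, 0, 0]]

```text
clock: 5.65
tcp_pos: [0.4629, 0.0403, 0.1842]
orientation: [-3.137, -0.156, -0.001]
contact_force: [-0.7, 0.8, -0.0]
grip_width: 0.0301
```

Run:
```python
from h import *
st()
plan([(0.539,-0.3145,0.12,-90,20)])
```

```text
t 5.65 p [0.4629 0.0403 0.1842] x [0.995 0.099 0.001] z [ 0.001  0.001 -1.   ] F [-0.7  0.8 -0. ] w 0.0301 j [-0.71  0.2   0.56  2.12 -0.14  0.85  0.03]
20 rows; end [ 0.5389 -0.3149  0.1201] [-0. -1. -0.]
[[[0.002, 0.018, 0.003], [-0.01, -0.01, 0.96]], [[0.004, 0.018, 0.003], [0.0, 0.0, 0.95]], [[0.005, 0.017, 0.004], [0.0, 0.0, 0.96]], [[0.006, 0.017, 0.003], [0.0, 0.0, 0.96]], [[0.008, 0.017, 0.003], [0.0, 0.0, 0.95]], [[0.009, 0.015, 0.003], [0.0, 0.0, 0.96]], [[0.01, 0.015, 0.003], [0.0, 0.0, 0.96]], [[0.012, 0.014, 0.004], [0.0, 0.0, 0.95]], [[0.013, 0.013, 0.003], [0.0, 0.0, 0.96]], [[0.014, 0.012, 0.003], [0.0, 0.0, 0.96]], [[0.014, 0.01, 0.003], [0.0, 0.0, 0.95]], [[0.016, 0.01, 0.003], [0.0, 0.0, 0.96]], [[0.016, 0.008, 0.004], [0.0, 0.0, 0.96]], [[0.017, 0.006, 0.003], [0.0, 0.0, 0.96]], [[0.017, 0.005, 0.003], [0.0, 0.0, 0.95]], [[0.018, 0.004, 0.003], [0.0, 0.0, 0.96]], [[0.018, 0.002, 0.003], [0.0, 0.0, 0.96]], [[0.018, 0.001, 0.004], [0.0, 0.0, 0.95]], [[0.019, -0.001, 0.003], [0.0, 0.0, 0.96]], [[0.018, -0.002, 0.003], [0.0, 0.0, 0.96]]]
```

Request:
send_rows:
  series:
    - [[0.002, 0.018, 0.003], [-0.01, -0.01, 0.96]]
    - [[0.004, 0.018, 0.003], [0.0, 0.0, 0.95]]
    - [[0.005, 0.017, 0.004], [0.0, 0.0, 0.96]]
    - [[0.006, 0.017, 0.003], [0.0, 0.0, 0.96]]
    - [[0.008, 0.017, 0.003], [0.0, 0.0, 0.95]]
    - [[0.009, 0.015, 0.003], [0.0, 0.0, 0.96]]
    - [[0.01, 0.015, 0.003], [0.0, 0.0, 0.96]]
    - [[0.012, 0.014, 0.004], [0.0, 0.0, 0.95]]
    - [[0.013, 0.013, 0.003], [0.0, 0.0, 0.96]]
    - [[0.014, 0.012, 0.003], [0.0, 0.0, 0.96]]
    - [[0.014, 0.01, 0.003], [0.0, 0.0, 0.95]]
    - [[0.016, 0.01, 0.003], [0.0, 0.0, 0.96]]
    - [[0.016, 0.008, 0.004], [0.0, 0.0, 0.96]]
    - [[0.017, 0.006, 0.003], [0.0, 0.0, 0.96]]
    - [[0.017, 0.005, 0.003], [0.0, 0.0, 0.95]]
    - [[0.018, 0.004, 0.003], [0.0, 0.0, 0.96]]
    - [[0.018, 0.002, 0.003], [0.0, 0.0, 0.96]]
    - [[0.018, 0.001, 0.004], [0.0, 0.0, 0.95]]
    - [[0.019, -0.001, 0.003], [0.0, 0.0, 0.96]]
    - [[0.018, -0.002, 0.003], [0.0, 0.0, 0.96]]
  fingers: 91

```text
clock: 8.15
tcp_pos: [0.5392, -0.3159, 0.1185]
orientation: [2.215, -2.227, -0.001]
contact_force: [0.1, 0.5, 0.6]
grip_width: 0.0547
```

Run:
```python
from h import *
g=cam("side"); st()
crop(g,"s2",220,130,400,260,4)
f=cam("top"); crop(f,"t2",100,110,400,320,2.6); crop(f,"t2b",130,170,260,280,6)
plan([(0.539,-0.3145,0.04,-90,3),(0.539,-0.3145,0.003,-90,3)])
```

```text
t 8.2 p [ 0.539  -0.3183  0.1185] x [-0.01  -1.     0.002] z [-0.001 -0.002 -1.   ] F [-0.4 -1.6 -0.5] w 0.0549 j [-0.16  0.69  0.87  1.82 -0.64  0.95 -0.59]
6 rows; end [ 0.5385 -0.3143  0.0025] [ 0. -1.  0.]
[[[-0.001, 0.0, 0.026], [0.01, -0.02, -0.02]], [[-0.001, 0.0, 0.026], [0.0, 0.0, -0.02]], [[-0.001, 0.0, 0.027], [0.0, 0.0, -0.02]], [[0.0, 0.0, 0.012], [0.0, 0.0, 0.0]], [[0.0, 0.0, 0.012], [0.0, 0.0, 0.0]], [[0.0, 0.0, 0.013], [0.0, 0.0, 0.0]]]
```

View pics/s2.png

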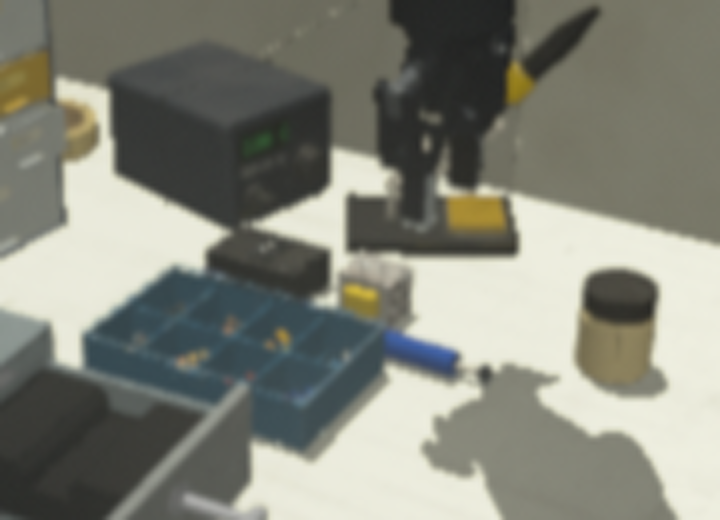

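View pics/t2.png

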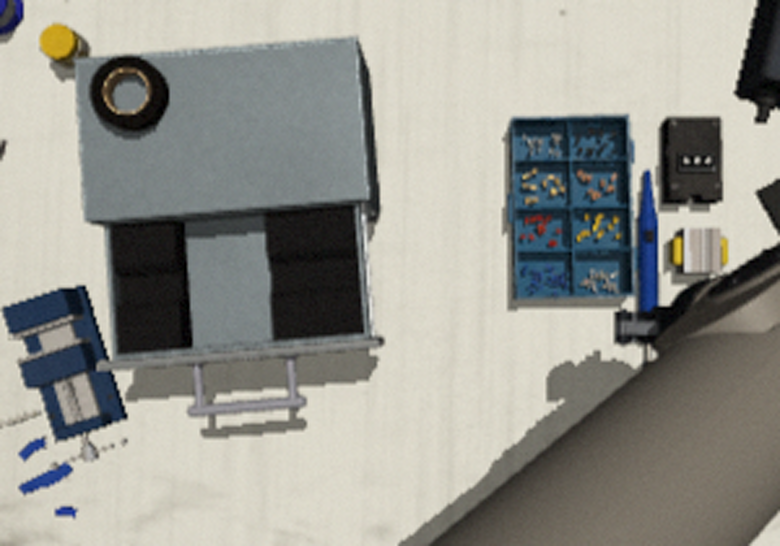

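View pics/t2b.png

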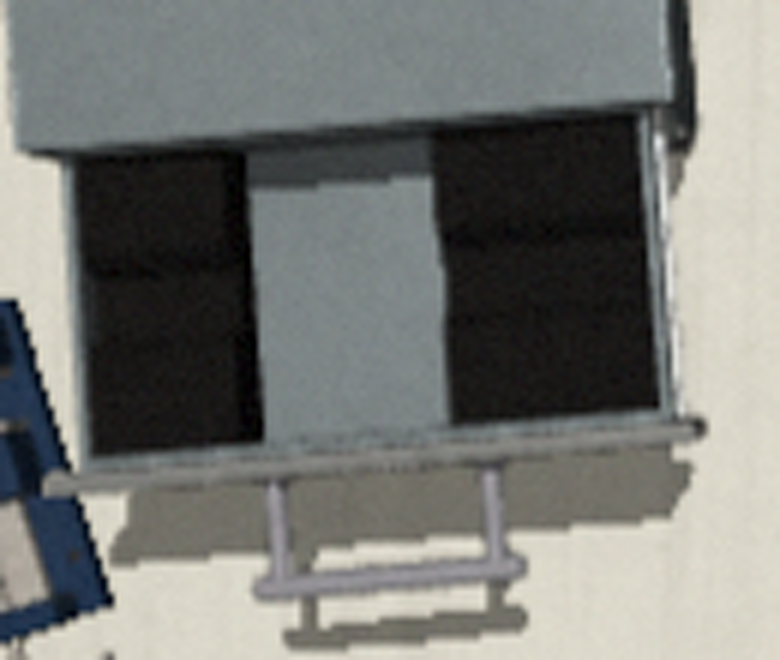

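Run:
```python
from h import *
f=cam("top")
im=f["frame"][170:280,130:260,::-1].astype(float)
im=np.clip((im-5)*4.5,0,255).astype(np.uint8)
im=cv2.resize(im,None,fx=6,fy=6,interpolation=cv2.INTER_CUBIC); cv2.imwrite("pics/enh.png",im)
def t(U,V,z): return w(f,130+U/6-.5+.5/6,170+V/6-.5+.5/6,z)
ux=np.array([np.cos(.0995),np.sin(.0995),0]); uy=np.array([-ux[1],ux[0],0])
h0=np.array([0.466,0.0407,0.1115])
for n,U,V,z in (("hL",255,590,.1115),("hR",525,565,.1115),("gapR back",432,170,.114),("gapR front",448,425,.114),("gapL back",247,185,.114),("gapL front",263,440,.114),
 ("flareR1",550,240,.114),("flareR2",550,315,.114),("flareL1",170,272,.114),("flareL2",170,345,.114),("frontpanel top outL",50,490,.131),("frontpanel top outR",700,435,.131),
 ("inL",92,455,.114),("inR",660,410,.114)):
    q=t(U,V,z); d=q-h0; print(n,np.round(q,4),"rel handle unit axes",np.round([d@ux,d@uy],4))
```

```text
hL [0.4604 0.0901 0.1115] rel handle unit axes [-0.0007  0.0497]
hR [ 0.471  -0.0071  0.1115] rel handle unit axes [ 0.0003 -0.0481]
gapR back [0.614  0.0306 0.114 ] rel handle unit axes [ 0.1463 -0.0247]
gapR front [0.5212 0.0219 0.114 ] rel handle unit axes [ 0.0531 -0.0242]
gapL back [0.6071 0.0977 0.114 ] rel handle unit axes [0.1461 0.0427]
gapL front [0.5146 0.0885 0.114 ] rel handle unit axes [0.0531 0.0428]
flareR1 [ 0.5892 -0.0131  0.114 ] rel handle unit axes [ 0.1173 -0.0658]
flareR2 [ 0.5619 -0.0139  0.114 ] rel handle unit axes [ 0.09   -0.0639]
flareL1 [0.5748 0.1244 0.114 ] rel handle unit axes [0.1166 0.0725]
flareL2 [0.5483 0.1234 0.114 ] rel handle unit axes [0.0901 0.0741]
frontpanel top outL [0.4963 0.1587 0.131 ] rel handle unit axes [0.0419 0.1144]
frontpanel top outR [ 0.5199 -0.0707  0.131 ] rel handle unit axes [ 0.0426 -0.1162]
inL [0.5081 0.1499 0.114 ] rel handle unit axes [0.0527 0.1045]
inR [ 0.5281 -0.0548  0.114 ] rel handle unit axes [ 0.0523 -0.1012]
```

View pics/enh.png

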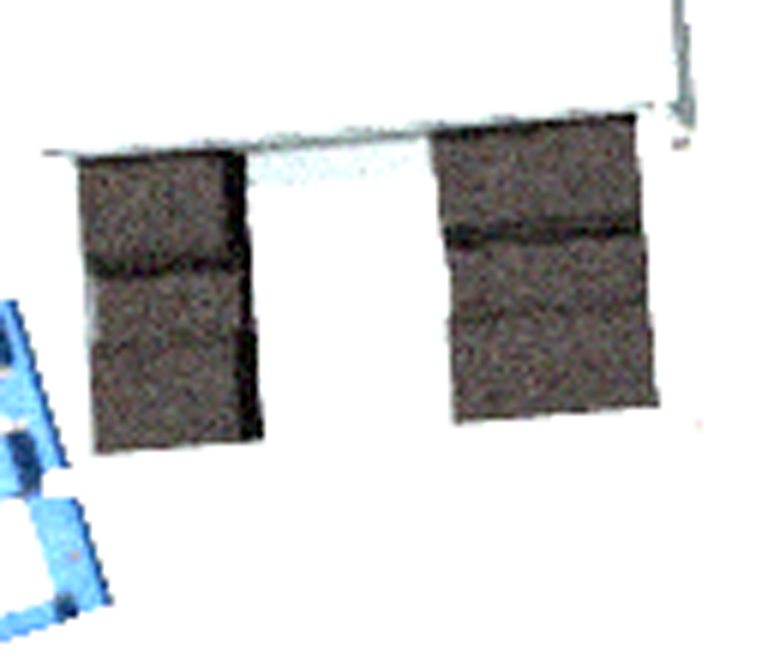

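Request:
send_rows:
  series:
    - [[-0.001, 0.0, 0.026], [0.01, -0.02, -0.02]]
    - [[-0.001, 0.0, 0.026], [0.0, 0.0, -0.02]]
    - [[-0.001, 0.0, 0.027], [0.0, 0.0, -0.02]]
    - [[0.0, 0.0, 0.012], [0.0, 0.0, 0.0]]
    - [[0.0, 0.0, 0.01], [0.0, 0.0, 0.0]]
    - [[0, 0, 0], [0, 0, 0]]

```text
clock: 9.05
tcp_pos: [0.5389, -0.3115, 0.0178]
orientation: [-2.226, 2.214, 0.002]
contact_force: [-0.7, 0.4, 0.2]
grip_width: 0.055
```

Request:
send_rows:
  series:
    - [[0.001, 0, 0.01], [0, 0, 0]]
    - [[0.001, 0, 0.0045], [0, 0, 0]]
    - [[0, 0, 0], [0, 0, 0]]

```text
clock: 9.43
tcp_pos: [0.5388, -0.3136, 0.0031]
orientation: [-2.226, 2.215, 0.002]
contact_force: [-1.5, -0.1, 0.4]
grip_width: 0.0548
```

Request:
send_rows:
  series:
    - [[0, 0, 0], [0, 0, 0]]
    - [[0, 0, 0], [0, 0, 0]]
    - [[0, 0, 0], [0, 0, 0]]
    - [[0, 0, 0], [0, 0, 0]]
  fingers: 255
  grip_force: 90

```text
clock: 9.93
tcp_pos: [0.5392, -0.314, 0.0039]
orientation: [-2.226, 2.215, 0.0]
contact_force: [-1.6, -0.1, 5.6]
grip_width: 0.0167
```

Request:
send_rows:
  series:
    - [[0, 0, -0.008], [0, 0, 0]]
    - [[0, 0, -0.015], [0, 0, 0]]
    - [[0, 0, -0.02], [0, 0, 0]]
    - [[0, 0, -0.02], [0, 0, 0]]
    - [[0, 0, -0.015], [0, 0, 0]]

```text
clock: 10.55
tcp_pos: [0.5394, -0.314, 0.0833]
orientation: [-2.226, 2.214, -0.001]
contact_force: [0.4, -0.9, -1.8]
grip_width: 0.0165
```

Run:
```python
from h import *
g=cam("side"); st()
crop(g,"s3",220,130,400,260,4)
```

```text
t 10.6 p [ 0.5401 -0.3146  0.0848] x [ 0.005 -1.    -0.   ] z [ 0.004  0.    -1.   ] F [ 0.4 -0.6  0.7] w 0.0168 j [-0.14  0.72  0.83  1.84 -0.68  0.89 -0.55]
```

View pics/s3.png

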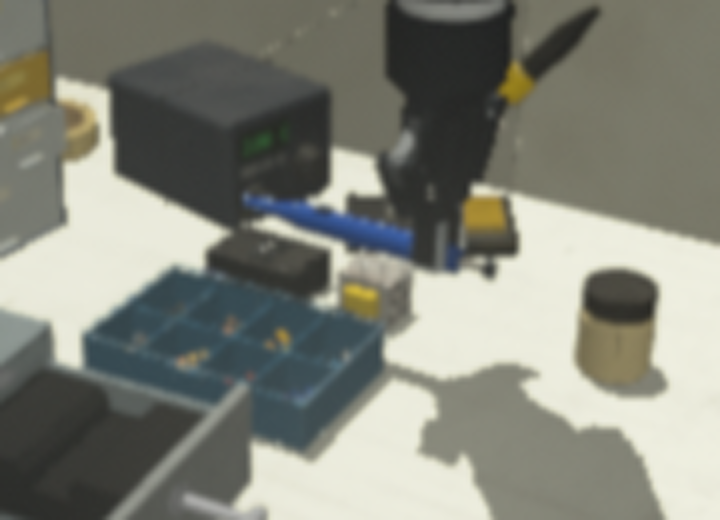

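Run:
```python
from h import *
plan([(0.48,-0.25,0.075,5.8,20)])
```

```text
20 rows; end [ 0.4805 -0.2499  0.0748] [0.995 0.101 0.   ]
[[[-0.003, 0.003, 0.0], [-0.04, 0.0, -0.96]], [[-0.004, 0.003, 0.001], [0.0, 0.0, -0.95]], [[-0.003, 0.002, 0.0], [0.0, 0.0, -0.96]], [[-0.004, 0.002, 0.001], [0.0, 0.0, -0.95]], [[-0.004, 0.002, 0.0], [0.0, 0.0, -0.96]], [[-0.005, 0.001, 0.001], [0.0, 0.0, -0.95]], [[-0.004, 0.001, 0.0], [0.0, 0.0, -0.96]], [[-0.004, 0.001, 0.001], [0.0, 0.0, -0.95]], [[-0.005, 0.0, 0.0], [0.0, 0.0, -0.96]], [[-0.004, 0.0, 0.001], [0.0, 0.0, -0.95]], [[-0.005, 0.0, 0.0], [0.0, 0.0, -0.96]], [[-0.004, -0.001, 0.001], [0.0, 0.0, -0.95]], [[-0.004, -0.001, 0.0], [0.0, 0.0, -0.96]], [[-0.004, -0.001, 0.001], [0.0, 0.0, -0.95]], [[-0.004, -0.002, 0.0], [0.0, 0.0, -0.96]], [[-0.004, -0.002, 0.001], [0.0, 0.0, -0.95]], [[-0.004, -0.003, 0.0], [0.0, 0.0, -0.96]], [[-0.003, -0.002, 0.001], [0.0, 0.0, -0.95]], [[-0.003, -0.004, 0.0], [0.0, 0.0, -0.96]], [[-0.003, -0.003, 0.001], [0.0, 0.0, -0.95]]]
```

Request:
send_rows:
  series:
    - [[-0.003, 0.003, 0.0], [-0.04, 0.0, -0.96]]
    - [[-0.004, 0.003, 0.001], [0.0, 0.0, -0.95]]
    - [[-0.003, 0.002, 0.0], [0.0, 0.0, -0.96]]
    - [[-0.004, 0.002, 0.001], [0.0, 0.0, -0.95]]
    - [[-0.004, 0.002, 0.0], [0.0, 0.0, -0.96]]
    - [[-0.005, 0.001, 0.001], [0.0, 0.0, -0.95]]
    - [[-0.004, 0.001, 0.0], [0.0, 0.0, -0.96]]
    - [[-0.004, 0.001, 0.001], [0.0, 0.0, -0.95]]
    - [[-0.005, 0.0, 0.0], [0.0, 0.0, -0.96]]
    - [[-0.004, 0.0, 0.001], [0.0, 0.0, -0.95]]
    - [[-0.005, 0.0, 0.0], [0.0, 0.0, -0.96]]
    - [[-0.004, -0.001, 0.001], [0.0, 0.0, -0.95]]
    - [[-0.004, -0.001, 0.0], [0.0, 0.0, -0.96]]
    - [[-0.004, -0.001, 0.001], [0.0, 0.0, -0.95]]
    - [[-0.004, -0.002, 0.0], [0.0, 0.0, -0.96]]
    - [[-0.004, -0.002, 0.001], [0.0, 0.0, -0.95]]
    - [[-0.004, -0.003, 0.0], [0.0, 0.0, -0.96]]
    - [[-0.003, -0.002, 0.001], [0.0, 0.0, -0.95]]
    - [[-0.003, -0.004, 0.0], [0.0, 0.0, -0.96]]
    - [[-0.003, -0.003, 0.001], [0.0, 0.0, -0.95]]

```text
clock: 13.1
tcp_pos: [0.4791, -0.2489, 0.0718]
orientation: [-3.136, -0.163, 0.005]
contact_force: [0.4, -0.3, -0.9]
grip_width: 0.0166
```

Request:
send_rows:
  series:
    - [[0, 0, 0.02], [0, 0, 0]]
    - [[0, 0, 0.02], [0, 0, 0]]
    - [[0, 0, 0.015], [0, 0, 0]]
    - [[0, 0, 0.005], [0, 0, 0]]
    - [[0, 0, 0], [0, 0, 0]]

```text
clock: 13.72
tcp_pos: [0.479, -0.2489, 0.0116]
orientation: [-3.136, -0.159, 0.005]
contact_force: [-0.3, 0.4, -0.3]
grip_width: 0.0163
```

Run:
```python
from h import *
g=cam("side"); st()
crop(g,"s4",220,130,400,260,4)
```

```text
t 13.78 p [ 0.4793 -0.2491  0.0119] x [ 0.995  0.101 -0.003] z [-0.003  0.001 -1.   ] F [ 0.4 -0.1 -0.9] w 0.0169 j [ 0.1   0.6   0.34  2.04 -0.36  0.56  0.79]
```

View pics/s4.png

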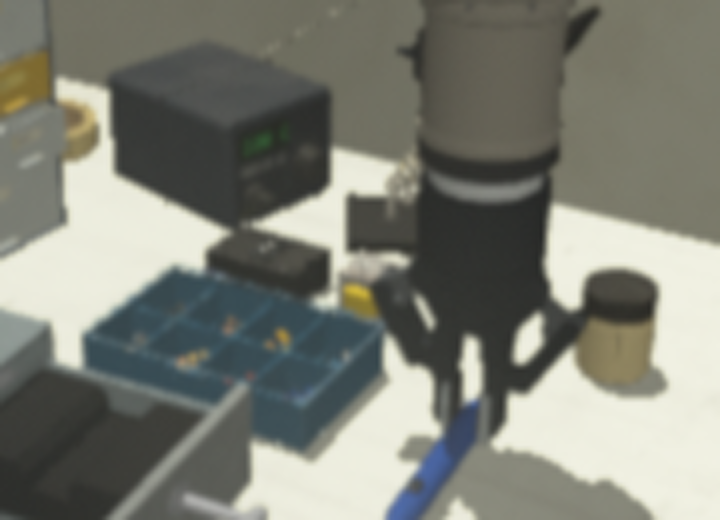

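Request:
send_rows:
  series:
    - [[0, 0, 0.004], [0, 0, 0]]
    - [[0, 0, 0.0035], [0, 0, 0]]
    - [[0, 0, 0], [0, 0, 0]]

```text
clock: 14.15
tcp_pos: [0.479, -0.2488, 0.004]
orientation: [-3.136, -0.159, 0.005]
contact_force: [0.1, -0.3, -1.3]
grip_width: 0.017
```

Request:
send_rows:
  series:
    - [[0, 0, 0], [0, 0, 0]]
    - [[0, 0, 0], [0, 0, 0]]
    - [[0, 0, 0], [0, 0, 0]]
  fingers: 120

```text
clock: 14.52
tcp_pos: [0.4791, -0.2488, 0.0042]
orientation: [-3.136, -0.159, 0.005]
contact_force: [-0.2, 0.2, 0.8]
grip_width: 0.0452
```

Request:
send_rows:
  series:
    - [[0, 0, -0.015], [0, 0, 0]]
    - [[0, 0, -0.03], [0, 0, 0]]
    - [[0, 0, -0.02], [0, 0, 0]]

```text
clock: 14.9
tcp_pos: [0.4798, -0.2493, 0.0712]
orientation: [-3.137, -0.158, 0.002]
contact_force: [0.6, -0.3, -0.6]
grip_width: 0.0451
```

Run:
```python
from h import *
g=cam("side"); st()
crop(g,"s5",220,170,400,300,4)
f=cam("top"); crop(f,"t5",230,140,400,300,4)
```

```text
t 14.95 p [ 0.481  -0.25    0.0732] x [0.995 0.1   0.001] z [ 0.001  0.    -1.   ] F [-0.  -1.3  1.5] w 0.0454 j [ 0.05  0.5   0.4   2.02 -0.3   0.67  0.75]
```

View pics/s5.png

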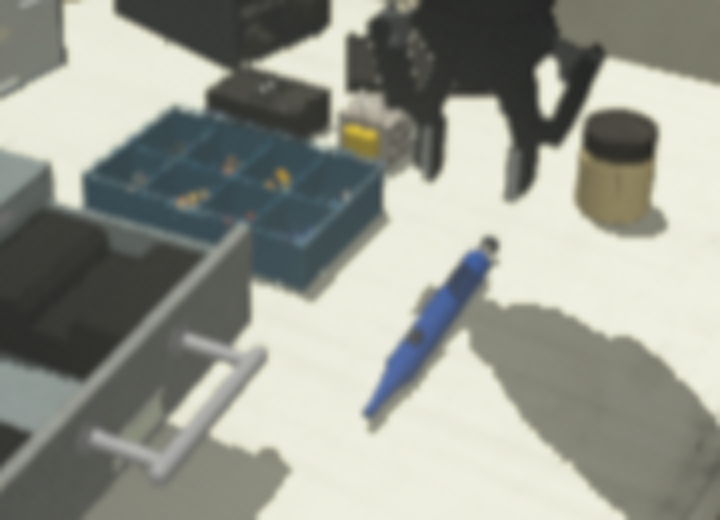

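View pics/t5.png

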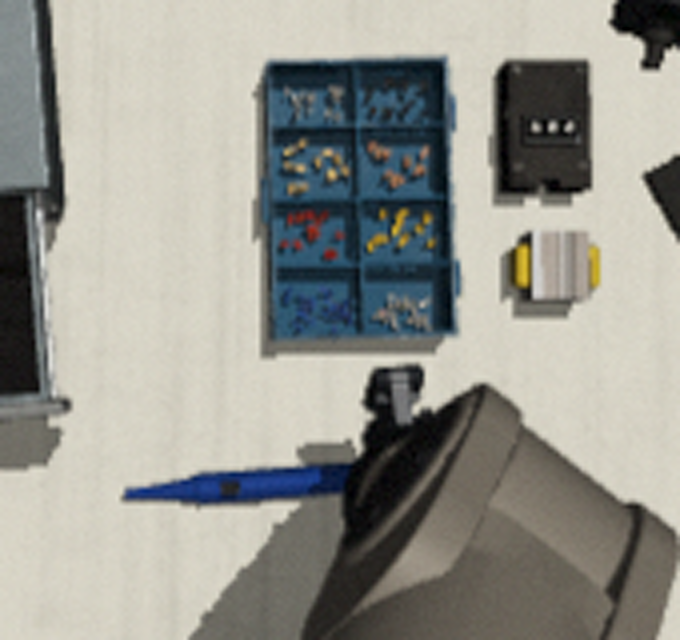

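Run:
```python
from h import *
f=cam("top"); g=cam("side")
n=w(f,230+123/4-.4,140+494/4-.4,.01); b1=w(f,230+200/4-.4,140+488/4-.4,.012); b2=w(f,230+345/4-.4,140+480/4-.4,.012)
print("noz top",n,"barrel axis pts",b1,b2)
k=w(g,220+490/4-.4,170+243/4-.4,.012); n2=w(g,220+368/4-.4,170+411/4-.4,.01)
print("side knob",k,"noz",n2)
st()
```

```text
noz top [ 0.46504671 -0.09821976  0.01      ] barrel axis pts [ 0.46965763 -0.14510287  0.012     ] [ 0.47603355 -0.23360973  0.012     ]
side knob [ 0.48265931 -0.28711665  0.012     ] noz [ 0.46676608 -0.10541513  0.01      ]
t 15.1 p [ 0.4796 -0.2489  0.0697] x [ 0.995  0.101 -0.002] z [-0.002  0.001 -1.   ] F [ 0.2 -0.9  0.9] w 0.0453 j [ 0.05  0.5   0.4   2.03 -0.31  0.67  0.75]
```

Request:
send_rows:
  series:
    - [[0, -0.033, 0], [0, 0, 0]]
    - [[0, -0.033, 0.01], [0, 0, 0]]
    - [[0, 0, 0.022], [0, 0, 0]]
    - [[0, 0, 0.02], [0, 0, 0]]
    - [[0, 0, 0.01], [0, 0, 0]]
    - [[0, 0, 0.004], [0, 0, 0]]
    - [[0, 0, 0], [0, 0, 0]]

```text
clock: 15.98
tcp_pos: [0.4724, -0.1834, 0.0032]
orientation: [-3.136, -0.158, 0.005]
contact_force: [-0.0, 1.0, 1.0]
grip_width: 0.0451
```

Run:
```python
from h import *
f=cam("top"); st(); crop(f,"t6",230,140,400,300,4)
```

```text
t 16.02 p [ 0.4726 -0.1834  0.0035] x [ 0.995  0.101 -0.003] z [-0.003  0.001 -1.   ] F [ 1.  -0.4  0.3] w 0.0453 j [-0.01  0.58  0.32  2.12 -0.37  0.5   0.7 ]
```

View pics/t6.png

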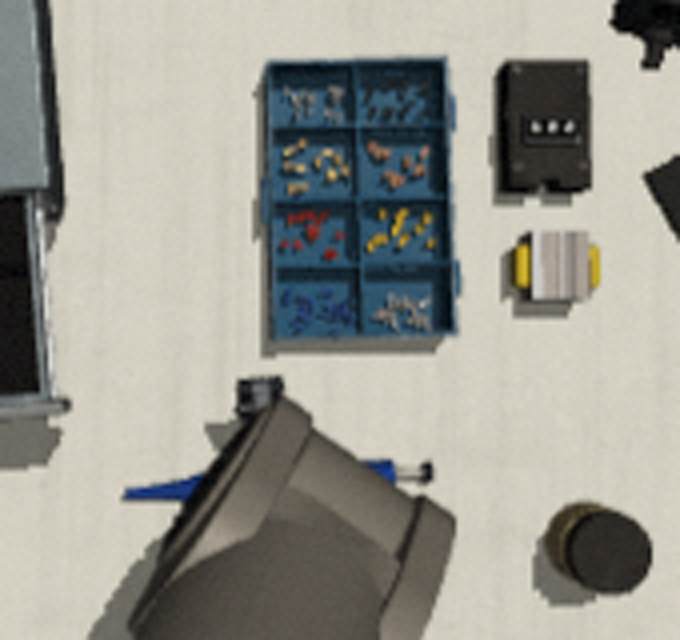

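Run:
```python
from h import *
f=cam("top")
n=w(f,230+123.5/4-.4,140+494/4-.4,.01); k=w(f,230+432.5/4-.4,140+472/4-.4,.01)
d=n-k; print(n,k,np.linalg.norm(d), n-0.094*d/np.linalg.norm(d), np.degrees(np.arctan2(-d[0],d[1])))
```

```text
[ 0.46505193 -0.09852459  0.01      ] [ 0.48167882 -0.2875171   0.01      ] 0.18972248618138496 [ 0.4732899  -0.19216292  0.01      ] 5.027733251734046
```

Request:
send_rows:
  series:
    - [[0, 0, 0], [0, 0, 0]]
    - [[0, 0, 0], [0, 0, 0]]
    - [[0, 0, 0], [0, 0, 0]]
    - [[0, 0, 0], [0, 0, 0]]
  fingers: 255
  grip_force: 80

```text
clock: 16.58
tcp_pos: [0.4727, -0.1833, 0.004]
orientation: [-3.136, -0.158, 0.003]
contact_force: [-1.2, 1.2, 6.5]
grip_width: 0.0166
```

Request:
send_rows:
  series:
    - [[0, 0, -0.01], [0, 0, 0]]
    - [[0, 0, -0.03], [0, 0, 0]]
    - [[0, 0, -0.04], [0, 0, 0]]
    - [[0, 0, -0.05], [0, 0, 0]]
    - [[0, 0, -0.05], [0, 0, 0]]
    - [[0, 0, -0.02], [0, 0, 0]]

```text
clock: 17.32
tcp_pos: [0.4741, -0.184, 0.2067]
orientation: [-3.137, -0.158, -0.003]
contact_force: [-0.3, -0.5, -2.2]
grip_width: 0.0167
```

Run:
```python
from h import *
st(); plan([(0.5714,0.0615,0.195,5.85,8),(0.5714,0.0615,0.15,5.85,3)])
```

```text
t 17.32 p [ 0.4741 -0.184   0.2067] x [0.995 0.101 0.002] z [ 0.002  0.001 -1.   ] F [-0.3 -0.5 -2.2] w 0.0167 j [-0.19  0.25  0.51  2.   -0.15  0.93  0.51]
11 rows; end [0.5717 0.0611 0.1498] [ 0.995  0.102 -0.   ]
[[[0.015, -0.029, 0.002], [-0.01, -0.02, 0.0]], [[0.015, -0.03, 0.001], [0.0, 0.0, 0.0]], [[0.016, -0.029, 0.001], [0.0, 0.0, -0.01]], [[0.015, -0.029, 0.002], [0.0, 0.0, 0.0]], [[0.015, -0.03, 0.001], [0.0, 0.0, 0.0]], [[0.015, -0.029, 0.002], [0.0, 0.0, 0.0]], [[0.015, -0.029, 0.001], [0.0, 0.0, 0.0]], [[0.016, -0.029, 0.002], [0.0, 0.0, 0.0]], [[0.0, 0.0, 0.015], [0.0, 0.0, 0.0]], [[0.0, 0.0, 0.015], [0.0, 0.0, 0.0]], [[0.0, 0.0, 0.015], [0.0, 0.0, 0.0]]]
```

Request:
send_rows:
  series:
    - [[0.015, -0.029, 0.002], [-0.01, -0.02, 0.0]]
    - [[0.015, -0.03, 0.001], [0.0, 0.0, 0.0]]
    - [[0.016, -0.029, 0.001], [0.0, 0.0, -0.01]]
    - [[0.015, -0.029, 0.002], [0.0, 0.0, 0.0]]
    - [[0.015, -0.03, 0.001], [0.0, 0.0, 0.0]]
    - [[0.015, -0.029, 0.002], [0.0, 0.0, 0.0]]
    - [[0.015, -0.029, 0.001], [0.0, 0.0, 0.0]]
    - [[0.016, -0.029, 0.002], [0.0, 0.0, 0.0]]
    - [[0.0, 0.0, 0.015], [0.0, 0.0, 0.0]]
    - [[0.0, 0.0, 0.015], [0.0, 0.0, 0.0]]
    - [[0.0, 0.0, 0.015], [0.0, 0.0, 0.0]]
    - [[0, 0, 0], [0, 0, 0]]

```text
clock: 18.82
tcp_pos: [0.569, 0.0606, 0.1445]
orientation: [3.137, 0.158, -0.012]
contact_force: [-1.3, 0.6, -0.6]
grip_width: 0.017
```

Run:
```python
from h import *
f=cam("top"); st(); crop(f,"t7",120,140,280,280,4.5)
g=cam("side"); crop(g,"s7",90,150,270,340,3.1); st()
```

```text
t 18.88 p [0.5698 0.0609 0.1453] x [ 0.995  0.101 -0.006] z [-0.006 -0.    -1.   ] F [ 0.8 -0.3 -0.3] w 0.0171 j [-0.51  0.43  0.38  1.9  -0.21  0.86  0.08]
t 18.93 p [0.5703 0.0611 0.1459] x [ 0.995  0.101 -0.005] z [-0.005  0.    -1.   ] F [ 0.4 -0.6 -0.5] w 0.0172 j [-0.51  0.43  0.38  1.9  -0.21  0.86  0.08]
```

View pics/t7.png

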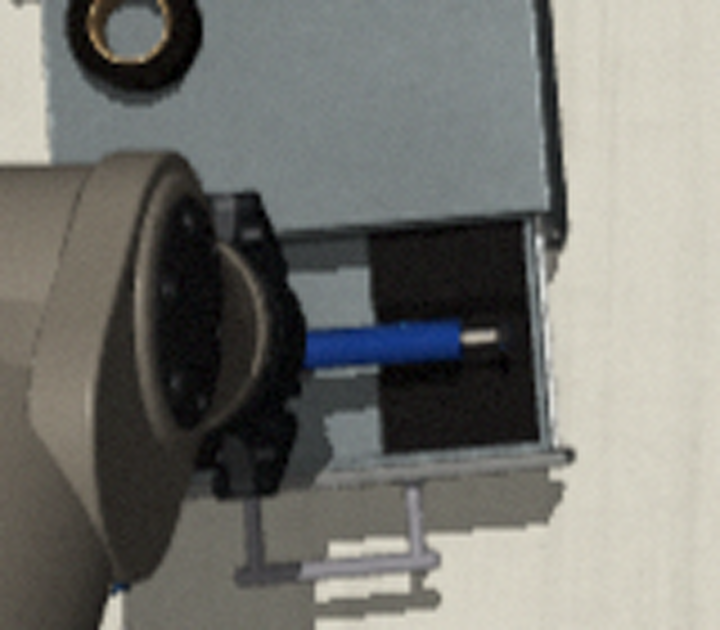

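View pics/s7.png

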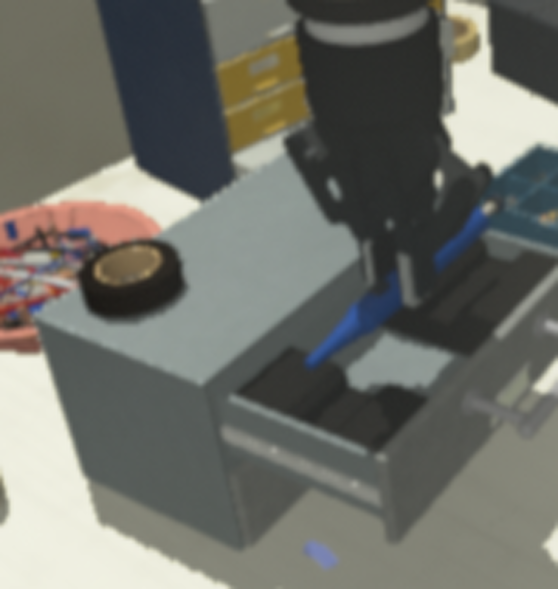

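Run:
```python
from h import *
f=cam("top"); o,Rm=st()
ux=np.array([np.cos(.102),np.sin(.102),0]); uy=np.array([-ux[1],ux[0],0]); seat=np.array([.5724,.0516,0.1])
for n,U,V,z in (("barrel end",461,338,.155),("barrel near",320,347,.158),("pump white plunger tip",498,334,.152),("handleR",438,558,.1115),("handleL",237,578,.1115)):
    q=w(f,120+U/4.5-.4,140+V/4.5-.4,z); d=q-seat; print(n,np.round(q,4),np.round([d@ux,d@uy],4))
d=o["tcp_pos"]-seat; print("tcp",np.round([d@ux,d@uy],4))
plan([(0.5714,0.0615,0.115,5.85,3),(0.5714,0.0615,0.106,5.85,2)])
```

```text
t 18.98 p [0.5706 0.0613 0.1463] x [ 0.995  0.101 -0.004] z [-0.004  0.001 -1.   ] F [-0.1  0.3 -1.1] w 0.017 j [-0.51  0.43  0.38  1.9  -0.21  0.86  0.08]
barrel end [ 0.5767 -0.0205  0.155 ] [-0.0031 -0.0722]
barrel near [0.5712 0.0438 0.158 ] [-0.002  -0.0077]
pump white plunger tip [ 0.579  -0.0373  0.152 ] [-0.0025 -0.0891]
handleR [ 0.4714 -0.0068  0.1115] [-0.1065 -0.0478]
handleL [0.4601 0.0897 0.1115] [-0.1078  0.0493]
tcp [-0.0008  0.0098]
5 rows; end [0.5716 0.0614 0.1063] [0.995 0.102 0.   ]
[[[0.0, 0.0, 0.01], [-0.01, 0.05, 0.0]], [[0.001, 0.0, 0.011], [0.0, 0.0, -0.01]], [[0.0, 0.0, 0.01], [0.0, 0.0, 0.0]], [[0.0, 0.0, 0.005], [0.0, 0.0, 0.0]], [[0.0, 0.0, 0.004], [0.0, 0.0, 0.0]]]
```

Request:
send_rows:
  series:
    - [[0.001, 0.0, 0.01], [-0.01, 0.05, 0.0]]
    - [[0.001, 0.0, 0.011], [0.0, 0.0, 0]]
    - [[0.0, 0.0, 0.009], [0.0, 0.0, 0.0]]
    - [[0.0, 0.0, 0.004], [0.0, 0.0, 0.0]]
    - [[0, 0, 0], [0, 0, 0]]

```text
clock: 19.6
tcp_pos: [0.5721, 0.0619, 0.1115]
orientation: [3.137, 0.16, -0.002]
contact_force: [1.0, -0.6, -0.5]
grip_width: 0.017
```

Run:
```python
from h import *
g=cam("side"); crop(g,"s8",90,150,270,340,3.1); st()
```

```text
t 19.65 p [0.5723 0.0619 0.1118] x [ 0.995  0.102 -0.001] z [-0.001 -0.    -1.   ] F [-0.4  0.1 -0.7] w 0.0168 j [-0.49  0.48  0.36  1.92 -0.23  0.78  0.1 ]
```

View pics/s8.png

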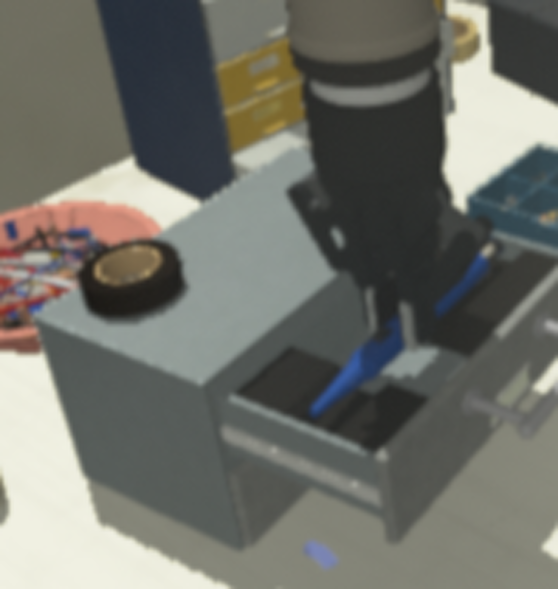

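Into the groove without contact so far; the nozzle (312,412) is over the left groove. Now the last 8 mm.

Request:
send_rows:
  series:
    - [[0, 0, 0.004], [0, 0, 0]]
    - [[0, 0, 0.003], [0, 0, 0]]
    - [[0, 0, 0], [0, 0, 0]]

```text
clock: 20.02
tcp_pos: [0.5721, 0.062, 0.1047]
orientation: [3.137, 0.16, -0.001]
contact_force: [0.2, 0.5, -1.1]
grip_width: 0.017
```

Request:
send_rows:
  series:
    - [[0, 0, 0.001], [0, 0, 0]]
    - [[0, 0, 0], [0, 0, 0]]

```text
clock: 20.27
tcp_pos: [0.5724, 0.062, 0.1041]
orientation: [-3.137, -0.16, 0.0]
contact_force: [0.7, 0.2, -0.1]
grip_width: 0.0168
```

Request:
send_rows:
  series:
    - [[0, 0, 0], [0, 0, 0]]
    - [[0, 0, 0], [0, 0, 0]]
    - [[0, 0, 0], [0, 0, 0]]
    - [[0, 0, 0], [0, 0, 0]]
  fingers: 140

```text
clock: 20.78
tcp_pos: [0.5723, 0.062, 0.1039]
orientation: [-3.137, -0.16, 0.001]
contact_force: [-0.0, 0.2, -0.2]
grip_width: 0.0385
```

Request:
send_rows:
  series:
    - [[0, 0, -0.015], [0, 0, 0]]
    - [[0, 0, -0.03], [0, 0, 0]]
    - [[0, 0, -0.045], [0, 0, 0]]
    - [[-0.02, 0, -0.02], [0, 0, 0]]
    - [[-0.05, 0.02, 0], [0, 0, 0]]
    - [[-0.05, 0.02, 0], [0, 0, 0]]

```text
clock: 21.52
tcp_pos: [0.4563, 0.0093, 0.2151]
orientation: [-3.137, -0.161, -0.002]
contact_force: [-0.1, -1.1, 0.6]
grip_width: 0.0386
```

Run:
```python
from h import *
f=cam("top"); st(); crop(f,"t9",120,140,280,280,4.5)
g=cam("side"); crop(g,"s9",90,150,290,340,3.1); st()
```

```text
t 21.57 p [0.4488 0.0051 0.2135] x [ 0.995  0.097 -0.007] z [-0.007  0.    -1.   ] F [-7.5 -3.1 -2.4] w 0.0386 j [-0.55  0.12  0.44  2.11 -0.07  0.93  0.02]
t 21.62 p [0.452  0.0069 0.2141] x [ 0.995  0.098 -0.004] z [-0.004  0.001 -1.   ] F [ 0.2  0.5 -1. ] w 0.0387 j [-0.55  0.13  0.44  2.11 -0.07  0.93  0.02]
```

View pics/t9.png

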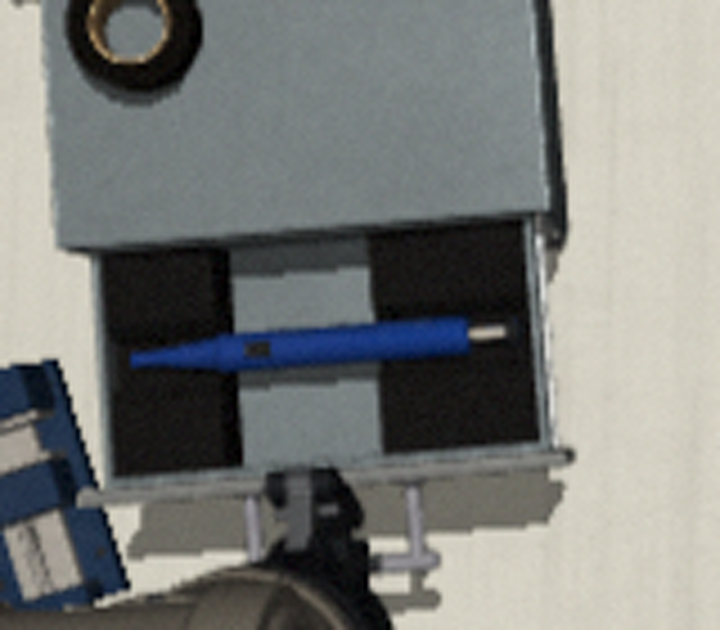

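View pics/s9.png

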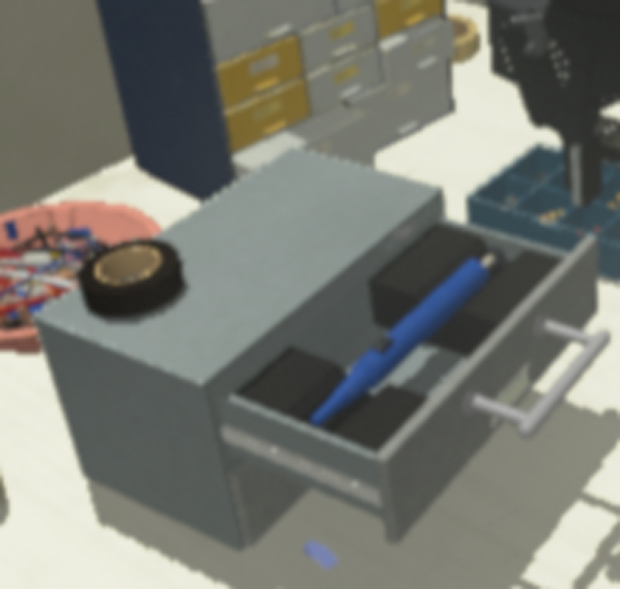

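Run:
```python
from h import *
f=cam("top")
ux=np.array([np.cos(.102),np.sin(.102),0]); uy=np.array([-ux[1],ux[0],0]); seat=np.array([.5724,.0516,0.1])
for n,U,V,z in (("noz",131,359,.110),("barrel end",468,336,.113),("barrel",350,343,.117)):
    q=w(f,120+U/4.5-.4,140+V/4.5-.4,z); d=q-seat; print(n,np.round(q,4),np.round([d@ux,d@uy],4))
g=cam("side")
for n,U,V,z in (("noz",315,420,.110),("barrel end",487,263,.112)):
    q=w(g,90+U/3.1-.4,150+V/3.1-.4,z); d=q-seat; print(n,np.round(q,4),np.round([d@ux,d@uy],4))
```

```text
noz [0.5648 0.1452 0.11  ] [0.002  0.0939]
barrel end [ 0.5791 -0.0184  0.113 ] [-0.0005 -0.0703]
barrel [0.5744 0.038  0.117 ] [ 0.0006 -0.0138]
noz [0.5665 0.1418 0.11  ] [0.0033 0.0903]
barrel end [ 0.5799 -0.0295  0.112 ] [-0.0008 -0.0814]
```

Run:
```python
from h import *
st()
plan([(0.4665,0.041,0.155,5.85,4),(0.4665,0.041,0.092,5.85,4)])
```

```text
t 21.73 p [0.4571 0.0097 0.2151] x [0.995 0.101 0.002] z [ 0.002  0.002 -1.   ] F [0.2 1.5 0.2] w 0.0383 j [-0.55  0.13  0.44  2.1  -0.07  0.92  0.02]
8 rows; end [0.467  0.0409 0.0921] [ 0.995  0.102 -0.   ]
[[[0.003, -0.008, 0.015], [-0.02, -0.02, 0.0]], [[0.003, -0.007, 0.015], [0.0, 0.0, -0.01]], [[0.003, -0.008, 0.015], [0.0, 0.0, 0.0]], [[0.004, -0.007, 0.015], [0.0, 0.0, 0.0]], [[0.0, 0.0, 0.016], [0.0, 0.0, 0.0]], [[0.0, 0.0, 0.016], [0.0, 0.0, 0.0]], [[0.0, 0.0, 0.015], [0.0, 0.0, 0.0]], [[0.0, 0.0, 0.016], [0.0, 0.0, 0.0]]]
```

Request:
send_rows:
  series:
    - [[0.003, -0.008, 0.013], [-0.02, -0.02, 0.0]]
    - [[0.003, -0.007, 0.013], [0.0, 0.0, -0.01]]
    - [[0.003, -0.008, 0.013], [0.0, 0.0, 0.0]]
    - [[0.004, -0.007, 0.013], [0.0, 0.0, 0.0]]
    - [[0, 0, 0], [0, 0, 0]]
    - [[0, 0, 0], [0, 0, 0]]
  fingers: 165

```text
clock: 22.48
tcp_pos: [0.4669, 0.0408, 0.1619]
orientation: [3.135, 0.161, -0.004]
contact_force: [0.8, -1.0, 0.5]
grip_width: 0.0304
```

Run:
```python
from h import *
st()
plan([(0.4665,0.041,0.092,5.85,4)])
```

```text
t 22.48 p [0.4669 0.0408 0.1619] x [ 0.995  0.102 -0.002] z [-0.002 -0.002 -1.   ] F [ 0.8 -1.   0.5] w 0.0304 j [-0.57  0.24  0.41  2.12 -0.13  0.81  0.01]
4 rows; end [0.4669 0.0408 0.0919] [0.995 0.102 0.   ]
[[[0.0, 0.0, 0.017], [0.02, 0.03, 0.0]], [[0.0, 0.0, 0.018], [0.0, 0.0, 0.0]], [[0.0, 0.0, 0.017], [0.0, 0.0, 0.0]], [[0.0, 0.0, 0.018], [0.0, 0.0, 0.01]]]
```

Request:
send_rows:
  series:
    - [[0.0, 0.0, 0.017], [0.02, 0.03, 0.0]]
    - [[0.0, 0.0, 0.018], [0.0, 0.0, 0.0]]
    - [[0.0, 0.0, 0.017], [0.0, 0.0, 0.0]]
    - [[0.0, 0.0, 0.016], [0.0, 0.0, 0.0]]
    - [[0, 0, 0], [0, 0, 0]]

```text
clock: 23.1
tcp_pos: [0.4662, 0.0407, 0.0933]
orientation: [3.137, 0.161, -0.002]
contact_force: [-0.2, -0.2, -0.3]
grip_width: 0.0302
```

Request:
send_rows:
  series:
    - [[0, 0, 0], [0, 0, 0]]
    - [[0, 0, 0], [0, 0, 0]]
    - [[0, 0, 0], [0, 0, 0]]
  fingers: 255
  grip_force: 40

```text
clock: 23.48
tcp_pos: [0.4672, 0.041, 0.0945]
orientation: [-3.137, -0.161, -0.002]
contact_force: [-1.2, -1.6, 3.2]
grip_width: 0.008
```

Request:
send_rows:
  series:
    - [[0.006, 0, 0], [0, 0, 0]]
    - [[0.012, 0, 0], [0, 0, 0]]
    - [[0.014, 0, 0], [0, 0, 0]]
    - [[0.014, 0, 0], [0, 0, 0]]
    - [[0.014, 0, 0], [0, 0, 0]]
    - [[0.014, 0, 0], [0, 0, 0]]
    - [[0.014, 0, 0], [0, 0, 0]]
    - [[0.01, 0, 0], [0, 0, 0]]
    - [[0.006, 0, 0], [0, 0, 0]]
    - [[0.003, 0, 0], [0, 0, 0]]

```text
clock: 24.72
tcp_pos: [0.574, 0.0522, 0.0945]
orientation: [-3.137, -0.162, -0.002]
contact_force: [-2.2, -0.4, 6.5]
grip_width: 0.0082
```

Request:
send_rows:
  series:
    - [[0.003, 0, 0], [0, 0, 0]]
    - [[0.003, 0, 0], [0, 0, 0]]
    - [[0.002, 0, 0], [0, 0, 0]]

```text
clock: 25.1
tcp_pos: [0.5803, 0.0529, 0.0944]
orientation: [-3.137, -0.162, 0.003]
contact_force: [-9.7, -0.4, 14.1]
grip_width: 0.0086
```

Request:
send_rows:
  series:
    - [[0.002, 0, 0], [0, 0, 0]]
    - [[0.001, 0, 0], [0, 0, 0]]

```text
clock: 25.35
tcp_pos: [0.5802, 0.0529, 0.0943]
orientation: [-3.136, -0.161, 0.013]
contact_force: [-17.9, -0.7, 21.8]
grip_width: 0.0084
```

Request:
send_rows:
  series:
    - [[-0.002, 0, 0], [0, 0, 0]]
    - [[0, 0, 0], [0, 0, 0]]

```text
clock: 25.6
tcp_pos: [0.5802, 0.0529, 0.0944]
orientation: [-3.137, -0.161, 0.005]
contact_force: [-7.7, -0.3, 12.9]
grip_width: 0.0083
```

Request:
send_rows:
  series:
    - [[0, 0, 0], [0, 0, 0]]
    - [[0, 0, 0], [0, 0, 0]]
    - [[0, 0, 0], [0, 0, 0]]
  fingers: 165

```text
clock: 25.98
tcp_pos: [0.5823, 0.053, 0.0938]
orientation: [-3.137, -0.162, -0.001]
contact_force: [0.2, 0.0, -0.2]
grip_width: 0.0301
```

Request:
send_rows:
  series:
    - [[0, 0, -0.02], [0, 0, 0]]
    - [[0, 0, -0.04], [0, 0, 0]]
    - [[0, 0, -0.05], [0, 0, 0]]
    - [[-0.02, 0.03, -0.03], [0, 0, 0]]
    - [[-0.03, 0.05, 0], [0, 0, 0]]
    - [[-0.02, 0.05, 0], [0, 0, 0]]
    - [[0, 0.03, 0], [0, 0, 0]]
    - [[0, 0, 0], [0, 0, 0]]

```text
clock: 26.98
tcp_pos: [0.5286, -0.1164, 0.2342]
orientation: [3.137, 0.154, 0.002]
contact_force: [0.9, 0.7, -0.8]
grip_width: 0.0301
```

Run:
```python
from h import *
f=cam("top"); st(); crop(f,"t10",120,110,400,310,2.8)
g=cam("side"); crop(g,"s10",90,130,400,340,2.5); st()
```

```text
t 27.02 p [ 0.5289 -0.1143  0.2339] x [0.995 0.1   0.001] z [ 0.001  0.    -1.   ] F [1.  0.5 0.3] w 0.0302 j [-0.31  0.27  0.49  1.9  -0.15  1.01  0.35]
t 27.07 p [ 0.529  -0.1129  0.2338] x [0.995 0.103 0.   ] z [ 0.     0.001 -1.   ] F [ 1.1  1.1 -0.7] w 0.0303 j [-0.31  0.27  0.49  1.9  -0.15  1.01  0.35]
```

View pics/t10.png

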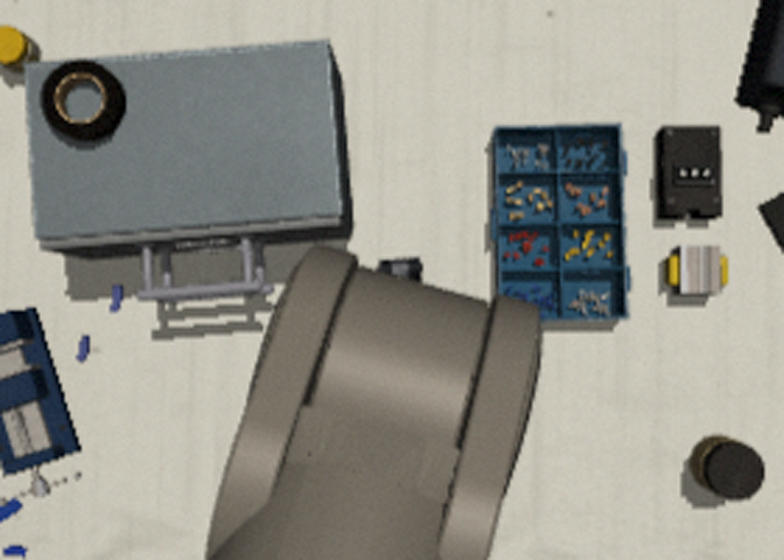

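View pics/s10.png

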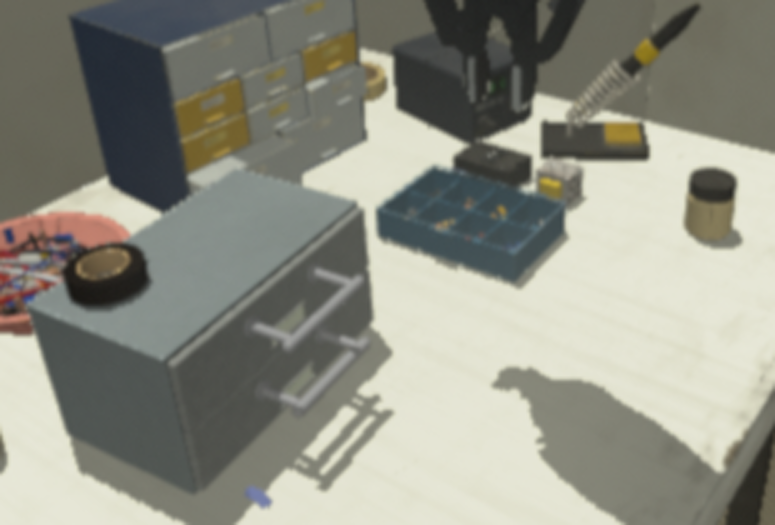

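Run:
```python
from h import *
print(r.hand_in()); st()
```

```text
the job is handed in; nothing more can be done
None
the job is handed in; nothing more can be done
```

I finished all the steps and handed the job in at about 27 s on the clock. The hand-in gives no verdict, and I could not see the pump once the drawer was shut.

- **Drawer out:** I pulled the drawer by its handle until the force rose at the stop. It had 114–115 mm of travel, measured against its shut position later.
- **Pump onto the bench:** I lifted the pump level by its plunger end and laid it flat on clear bench, about 170 mm from where it started. I let go and backed off.
- **Pump into the cradle:** I gripped it again near mid-length and lowered it into the groove before releasing. The top camera put it about 1 mm off centre and within 1 mm lengthways, with the nozzle to the left.
- **Drawer home:** I pushed it until it stopped firmly, with the handle at x = 0.580 m (0.5804 expected). The last pictures show no gap at the drawer front.
- **Everything else:** the boxes, transformer and pot looked unmoved in the last pictures; I did not measure them again. The arm ended clear of everything.

**Where the checks disagreed:** the side view put the pump's barrel end about 11 mm further right than the top view did. That is because I could only pick it out roughly in that picture. The side view's nozzle position was within about 4 mm of the top view, so I trusted the top view.

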